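# Lock the decanters away in the tantalus

### The arm

A 6-joint arm with a two-finger parallel gripper is mounted at the origin on the work surface. World frame = base frame: x ahead of the robot, y to its left, z up, the work surface at z = 0. Lengths are in m, angles in degrees, forces in N, time in s.
With the tool pointing down it reaches from about 0.3 to 0.825 m from the base axis. Payload 5.4 kg.
Tool frame: the origin (TCP) lies on the mounting face of the last link; the fingertips stand 190 mm ahead of it and the grasp point (between the pads) lies 171 mm ahead of it; z points along the fingers, y is the line along which they close (so a half turn about z gives the same grasp; the last joint's range is limited). The gripper opens to 92 mm and grips with 3 to 60 N. Pads are 20 mm wide; open, the fingers measure 128 mm over their backs; the gripper's body (75 mm by 189 mm) begins 69 mm behind the grasp point.
Start: joints at [56.774, 9.076, 91.501, -0, 79.423, -12.038], TCP at [0.208, 0.536, 0.405] pointing down, gripper open.
Joint ranges: [-166.64, 166.64], [-54.1, 131.32], [10.49, 154.53], [-73.88, 253.88], [9.74, 151.15], [-171.62, 171.62]. Speed limits (degrees/s): [147.25, 147.25, 180, 180, 180, 180].

### API

Orientations are given as [roll, pitch, yaw] about the fixed x, y, z axes, in that order (R = Rz(yaw) Ry(pitch) Rx(roll)).
In Python, from station import manip gives the robot as it stands. The module is installed in compiled form; this text tells all that it offers.
- The arm moves only by the shell command python3 -m crank 'ROWS' [FORCE]. ROWS is JSON, a list of rows, each a list of 5 numbers: the finger opening in cm, from 0 to 9.19, then the shift along the tool's x, y, z in cm, then the turn about the tool's z in degrees. A call has exactly 5 rows; each row shifts and turns the commanded pose from where the row before left it, along the tool's axes as they then stand; what a row does not reach is not made up. A row lasts 1/8 s, in which the tool goes at most 62.5 mm and 10.7 degrees, less where a joint would pass 70% of its speed; a pose out of reach is approached as far as the arm can. A call with a gripper value outside its range is refused whole. The fingers move at their own pace and stop on an object; FORCE is the grip in N (left out, the last holds). Time passes only in rows, so rows that do not move let the fingers close, or fill a call up. It gives the time, the measured TCP pose, the force, the opening and the grip force at its end, in the units of the state.
- manip.get_obs(): the state, without advancing time (a new reading comes with each control period).
- manip.snapshot(name): name is "scene" or "top" or "wrist"; returns a dict with "color" (480x640x3 uint8, red, green, blue), "depth" (480x640 float32, m along the optical axis (not along the pixel's ray), 0 where there is no reading), "fovy" (degrees; the focal length in pixels is half the picture's height over the tangent of half this angle, whatever the lens; pixels are square), "cx", "cy" (the principal point, pixels), "rvec" (rotation vector, rad) and "tvec" (3), from world to camera coordinates, as OpenCV has them; the wrist camera has in their place "T_tool_cam" (4x4, takes a point from camera to tool coordinates, whose origin is the TCP and whose axes are the flange's). Camera axes: x right, y down, z forward; pixel columns grow to the right and rows downward; lengths in m; the calibration is good to about 2 mm. A picture is of the moment at which its call begins: read the wrist's pose just before it.
- manip.hand_in(): hands the job in; it is judged then, once.
The state is a dict: "clock": time; "joints": joint angles; "qd": joint speeds; "joint_efforts": joint torques, N m; "position": TCP position; "tool_rot": TCP orientation; "force": force on the tool from outside, world axes, zero at the start; "moment": the same for the moment, N m; "opening": finger opening in m; "grasp_force": force on a finger pad.
Only numpy, scipy, OpenCV 4.12 (cv2) and the standard library are available. Lean on these libraries where they do the work, as an engineer would, in place of code of your own. Each camera call takes 0.05 s, during which the arm holds its last target. There are 200 camera calls.

### The job

Take the square glass decanter that stands alone on the board and set it down gently, upright, in the empty bay of the lockable decanter stand. Then swing the raised brass bail across over both stoppers and press its free leg down into the lock until the hidden pawl clicks and the bail stays down by itself. Leave the other decanter in its bay, and the soda siphon, the coupe, the ice mould and the lemon squeezer where they are.

Things in the scene. Friction and masses are not known exactly. Their poses are not given: they have to be found in the camera images.
- stand: Fixed stand for two decanters (tantalus): dark wood plinth 112 x 286 mm, 28 mm high, two square bays 78 mm wide sunk 10 mm into its top. Brass pivot post (20 mm thick, 156 mm high) at one end, brass lock case (30 x 34 mm, top at 156 mm) on a thin post at the other. Origin: centre of underside. y along its length: pivot at +112, lock at -112, bays at +43 and -43 mm. -x faces roughly to the robot
- bay_by_lock (a point): Centre of the floor of the empty bay, the one next to the lock case; 18 mm above the board. Axes as the stand's. The bay's walls rise 10 mm above this floor; the decanter has about 5 mm of play on each side
- bay_by_pivot (a point): Centre of the floor of the bay next to the pivot post, in which a decanter already stands; 18 mm above the board
- lock_mouth (a point): Centre of the round hole in the flat top of the lock case, 156 mm above the board: 13 mm wide with a 3 mm chamfer round its mouth, vertical, 36 mm deep. A hidden spring pawl inside catches a notch in the bail's free leg
- pivot (a point): On the vertical axis of the pivot post, at its top, 156 mm above the board. The bail turns about this axis
- lift (a joint): Height of the whole bail above fully down, m. 0.032 = raised by its return spring, as at the start; 0 = fully home. Pressing takes 2 to 5 N against the spring and about 10 N to pass the pawl. The pawl snaps in within the last 2 mm; the bail then rises back to 0.001 to 0.003 at most and stays down when let go. If not caught it springs back to 0.032
- swing (a joint): Angle of the bail about the pivot axis, rad. 0 = crossbar over both stoppers, free leg exactly over the lock's hole; positive = anticlockwise seen from above, out over the stand's +x side, away from the robot. 0.95 to 1.45 at the start. Light friction: stays where it is left. No stop at 0 (it can go on to -0.3). The leg finds the hole from about 0.02 rad off
- bail_end (a point): On the crossbar's axis, 195 mm from the pivot axis, 29 mm short of the free leg; y axis along the crossbar towards the pivot. The bail is a 10 mm brass rod bent like a padlock shackle: level crossbar, long leg captive in the pivot post, free leg 224 mm from it. Crossbar axis 251 mm above the board raised, 219 mm fully down. Here 45 mm of bare bar can be gripped or pressed from above
- bail_middle (a point): On the axis of the crossbar half-way between its legs, 112 mm from the pivot axis. When the bail is over the decanters this lies between the two stoppers, with 50 mm of room between them
- leg_tip (a point): Lower end of the bail's free leg, which is 10 mm thick with a rounded end and hangs 91 mm below the crossbar's axis. Raised it is 160 mm above the board, 4 mm above the lock case; fully home it is 28 mm down in the lock
- decanter_mid (a point): Half-way up the axis of the loose decanter, 94 mm above its underside; z up, x and y square to its sides. Stoppered empty square glass decanter, 0.45 to 0.7 kg: body 68 x 68 x 92 mm, shoulders up to 109 mm, straight round neck 30 mm thick from 115 to 146 mm, lip 38 mm thick from 148 to 153 mm, fixed ball stopper 36 mm thick, top at 188 mm
- decanter_foot (a point): Centre of the loose decanter's underside
- stowed_mid (a point): The same point of the other decanter, of the same make, which stands in the bay next to the pivot post
- stowed_foot (a point): Centre of the underside of that other decanter
- siphon_mid (a point): Point on the axis of the soda siphon, 120 mm above its underside: glass bottle 92 mm thick, with steel head, spout and trigger lever, 306 mm high in all
- coupe_mid (a point): Point on the axis of the green glass coupe, 65 mm up: stemmed glass 130 mm high, 96 mm wide at the rim
- mould_mid (a point): Middle of the round silicone ice mould, 37 mm up: 80 mm wide, 74 mm high
- squeezer_mid (a point): Middle of the steel lemon squeezer lying on the board, 20 mm up: 205 mm long along its x, 76 mm wide, 45 mm high
Mind the look-alikes: they are no part of the job. What is shaped like the part that bears decanter_mid but blue or orange is not meant. Leave any black look-alike of the part that bears stowed_mid alone.

How it is judged:
By the outcome, as a careful person would: the job done as asked, in the order asked, and still so for the second after the job is handed in, with the robot touching nothing.
It also fails if it takes over 67 s, if anything falls off the work surface, if the arm or the gripper's body presses on something with over 40 N, if the wrist force passes 120 N, or if a joint passes its speed limit or range.

## Working session

There is one attempt and no reset: what is moved stays moved. The work goes in short steps, Python scripts to look and compute and a shell command to move; the robot and the scene stay as the last step left them, time stands still between calls to the robot, and variables do not carry over. Pictures are saved under pics/ and viewed, at most 10 in all, crops included, and the job is handed in when it is done.

```bash
mkdir -p pics; cat > h.py <<'E'
import numpy as np, cv2
from station import manip
from scipy.spatial.transform import Rotation as R
def cam(name):
    o=manip.get_obs(); s=manip.snapshot(name)
    f=240/np.tan(np.radians(s["fovy"])/2); K=np.array([[f,0,s["cx"]],[0,f,s["cy"]],[0,0,1]])
    if name=="wrist":
        T=np.eye(4); T[:3,:3]=R.from_euler("xyz",o["tool_rot"],degrees=True).as_matrix(); T[:3,3]=o["position"]
        T=T@s["T_tool_cam"]
    else:
        W=np.eye(4); W[:3,:3]=cv2.Rodrigues(np.array(s["rvec"],float))[0]; W[:3,3]=np.ravel(s["tvec"]); T=np.linalg.inv(W)
    return s["color"],s["depth"],K,T
def ray(u,v,K,T,z):
    d=T[:3,:3]@np.linalg.inv(K)@[u,v,1]; c=T[:3,3]; return c+d*(z-c[2])/d[2]
def cloud(D,K,T):
    v,u=np.mgrid[:480,:640]; P=np.stack([(u-K[0,2])/K[0,0]*D,(v-K[1,2])/K[1,1]*D,D],-1)@T[:3,:3].T+T[:3,3]
    P[D==0]=np.nan; return P
E
python3 - <<'E'
from h import *
print(manip.get_obs())
for n in("top","scene"):
    c,D,K,T=cam(n); cv2.imwrite(f"pics/{n}0.png",c[...,::-1]); print(n,K[0,0],T.round(3).tolist())
    np.savez(f"{n}0.npz",c=c,D=D,K=K,T=T)
E
```

```text
{'clock': 0.0, 'joints': array([ 5.67758668e+01,  9.11507416e+00,  9.15714187e+01, -8.44390368e-04,
        7.94242620e+01, -1.20388016e+01]), 'qd': array([ 0.04777589, -0.0652541 ,  0.11147465, -0.05900141,  0.05183382,
        0.03540909]), 'joint_efforts': array([ 2.84298985e-04, -3.85588145e+01, -3.22103405e+01,  6.99459482e-02,
        3.81348445e-02, -1.52530693e-04]), 'position': array([0.20767354, 0.5358927 , 0.40370142]), 'tool_rot': array([-1.79891508e+02, -2.22890831e-02,  1.58814803e+02]), 'force': array([ 0.20301356, -0.03918946, -0.52081471]), 'moment': array([-0.00072427, -0.02233209, -0.01121036]), 'grasp_force': 0.0, 'opening': 0.09218502471535195}
top 441.6421545785914 [[0.022, -0.981, 0.19, 0.321], [-1.0, -0.021, 0.01, -0.025], [-0.005, -0.19, -0.982, 1.274], [0.0, 0.0, 0.0, 1.0]]
scene 476.83462979540684 [[0.591, 0.658, -0.467, 1.031], [0.807, -0.482, 0.343, -0.4], [0.0, -0.579, -0.815, 1.035], [0.0, 0.0, 0.0, 1.0]]
```

View pics/top0.png

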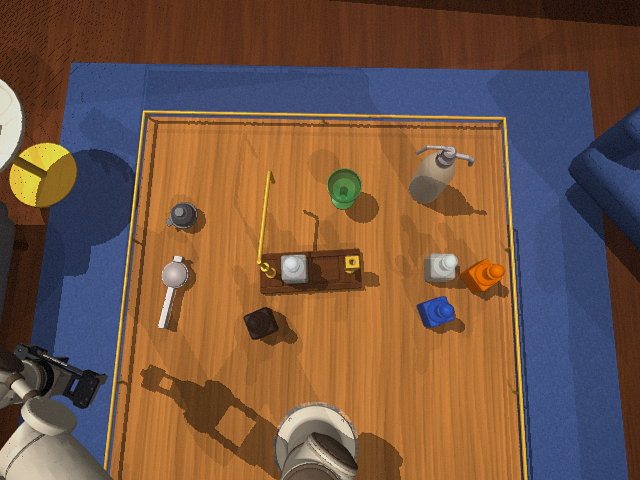

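View pics/scene0.png

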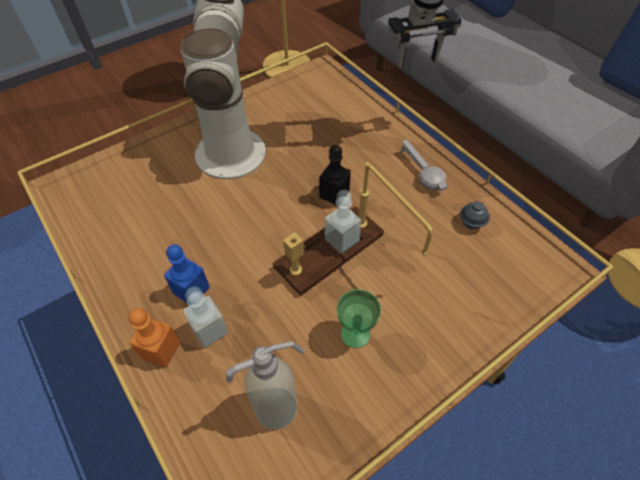

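The top view shows the stand at (312,272), the lock at (352,263), the pivot at (265,268) and the bail running to (268,173). There are five decanter shapes: clear at (441,268), blue (436,312), orange (485,275), black (261,323), and a clear one in the bay (293,268). The clear one at (441,268) fits, since it is uncoloured and stands loose on the board. I'll confirm it in a crop while measuring.

```bash
python3 - <<'E'
from h import *
z=np.load("top0.npz"); c,D,K,T=[z[k] for k in "cDKT"]; P=cloud(D,K,T)
hsv=cv2.cvtColor(c,cv2.COLOR_RGB2HSV)
cv2.imwrite("pics/crop0.png",cv2.resize(c[220:350,240:520,::-1],None,fx=2.8,fy=2.8,interpolation=cv2.INTER_CUBIC))
p=lambda u,v,h:ray(u,v,K,T,h).round(3)
# decanters: cloud per height band within window
def win(n,u0,u1,v0,v1,bands):
    Q=P[v0:v1,u0:u1].reshape(-1,3); 
    for a,b in bands:
        q=Q[(Q[:,2]>a)&(Q[:,2]<b)]
        if len(q)>3: print(n,(a,b),len(q),np.median(q,0).round(3),"min",q.min(0).round(3),"max",q.max(0).round(3), cv2.minAreaRect((q[:,:2]*1000).astype(np.float32)))
B=[(.04,.08),(.085,.12),(.12,.15),(.155,.2)]
win("loose",418,464,248,288,B); win("stowed",276,312,248,288,B)
win("lock",340,366,250,275,[(.14,.17)]); win("bail",255,275,168,262,[(.2,.3)]); win("plinth",255,370,245,300,[(.02,.035)])
win("blue",415,460,292,332,B); win("orange",464,510,255,298,B)
g=((hsv[...,0]>18)&(hsv[...,0]<32)&(hsv[...,1]>150)&(hsv[...,2]>120)).astype(np.uint8); g[:150]=0;g[:, :230]=0; g[:,400:]=0;g[330:]=0
n,l,s,ce=cv2.connectedComponentsWithStats(g)
for i in range(1,n):
    if s[i,4]>8: print(s[i],ce[i].round(1))
print("lock",p(352,263,.156),"stopper",p(449,262,.175))
E
```

```text
loose (0.04, 0.08) 123 [ 0.467 -0.3    0.059] min [ 0.45  -0.403  0.04 ] max [ 0.518 -0.298  0.08 ] ((468.07958984375, -339.562255859375), (111.50007629394531, 59.639469146728516), 65.86319732666016)
loose (0.085, 0.12) 424 [ 0.473 -0.319  0.095] min [ 0.45  -0.364  0.085] max [ 0.52  -0.299  0.118] ((485.0288391113281, -332.02618408203125), (65.35948181152344, 67.92537689208984), 88.15238952636719)
loose (0.12, 0.15) 19 [ 0.48  -0.321  0.129] min [ 0.471 -0.329  0.122] max [ 0.494 -0.318  0.147] ((481.95062255859375, -321.2783508300781), (26.033567428588867, 6.898170471191406), 21.635486602783203)
loose (0.155, 0.2) 173 [ 0.484 -0.33   0.182] min [ 0.468 -0.35   0.156] max [ 0.501 -0.315  0.192] ((484.3890075683594, -332.71173095703125), (33.435218811035156, 34.89122772216797), 0.04156603291630745)
stowed (0.04, 0.08) 50 [0.437 0.048 0.058] min [0.434 0.032 0.041] max [0.48  0.096 0.08 ] ((444.48492431640625, 55.91310119628906), (32.068477630615234, 76.17919158935547), 35.26824951171875)
stowed (0.085, 0.12) 380 [0.458 0.059 0.11 ] min [0.434 0.033 0.085] max [0.504 0.101 0.12 ] ((4
[... 2215 characters left out ...]
81921386719, 67.55043029785156), 33.704078674316406)
orange (0.12, 0.15) 31 [ 0.46  -0.433  0.132] min [ 0.448 -0.448  0.122] max [ 0.474 -0.429  0.15 ] ((458.5697326660156, -436.5043029785156), (28.977554321289062, 10.943621635437012), 27.268735885620117)
orange (0.155, 0.2) 177 [ 0.462 -0.442  0.181] min [ 0.445 -0.461  0.155] max [ 0.481 -0.428  0.19 ] ((463.46429443359375, -444.5130615234375), (34.231361389160156, 31.783336639404297), 45.89925003051758)
[257 171  14  93 321] [263.4 217.6]
[345 256  14  13 146] [351.5 261.7]
[260 263   9   9  36] [264.8 267.1]
[266 268  10  10  34] [271.4 273.5]
[346 270   8   3  15] [349.  271.2]
lock [ 0.478 -0.086  0.156] stopper [ 0.483 -0.328  0.175]
```

View pics/crop0.png

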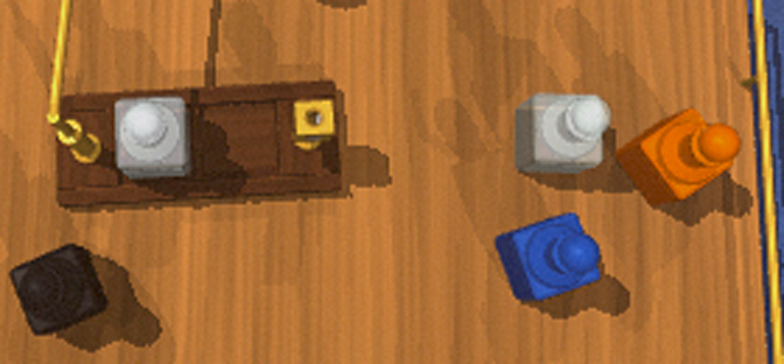

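The crop confirms it: the loose clear decanter is at top (441,268), i.e. (0.4845,-0.332), with 68 mm sides, its stopper concentric and a yaw of about -2°. The stand is at (0.4724,0.0264) with yaw 4.5°. The stand, lock and bail sizes all match (112×286, 30×34, 224). The fingers will close along x on the neck.

```bash
python3 -m crank '[[7,0,0,0,10.1],[7,0,0,0,10.1],[7,0,0,0,10.1],[7,0,0,0,10.1],[7,0,0,0,10.1]]' 25
python3 -m crank '[[7,0,0,0,10.1],[7,0,0,0,10.1],[7,-4.77,1.69,0,0],[7,-4.77,1.69,0,0],[7,-4.77,1.69,0,0]]'
for i in 1 2 3; do python3 -m crank '[[7,-4.77,1.69,0,0],[7,-4.77,1.69,0,0],[7,-4.77,1.69,0,0],[7,-4.77,1.69,0,0],[7,-4.77,1.69,0,0]]'; done
```

```text
clock: 0.72
position: [0.2077, 0.536, 0.4041]
tool_rot: [-179.9, 0.0, 108.0]
force: [-0.2, 0.3, -1.0]
opening: 0.07
grasp_force: 0.0
clock: 1.35
position: [0.2539, 0.3899, 0.4042]
tool_rot: [-180.0, 0.0, 88.1]
force: [0.9, -0.9, 0.9]
opening: 0.0702
grasp_force: 0.0
clock: 1.98
position: [0.3304, 0.1487, 0.4045]
tool_rot: [180.0, -0.0, 88.1]
force: [0.5, -0.9, -0.6]
opening: 0.0702
grasp_force: 0.0
clock: 2.6
position: [0.407, -0.0926, 0.4045]
tool_rot: [-180.0, -0.0, 88.1]
force: [0.5, 0.6, 0.8]
opening: 0.0697
grasp_force: 0.0
clock: 3.22
position: [0.4838, -0.3336, 0.4041]
tool_rot: [-180.0, -0.0, 88.1]
force: [0.0, -0.2, -0.0]
opening: 0.0696
grasp_force: 0.0
```

```bash
python3 - <<'E'
from h import *
c,D,K,T=cam("wrist"); cv2.imwrite("pics/w1.png",c[...,::-1]); P=cloud(D,K,T); print(T.round(3).tolist(), manip.get_obs()["position"])
Q=P.reshape(-1,3); m=(abs(Q[:,0]-.4845)<.055)&(abs(Q[:,1]+.332)<.055)
for a,b in[(.08,.12),(.16,.2)]:
    q=Q[m&(Q[:,2]>a)&(Q[:,2]<b)]; print(a,len(q),len(q) and (cv2.minAreaRect((q[:,:2]*1000).astype(np.float32)),q.max(0)))
E
```

```text
[[0.999, -0.031, -0.009, 0.486], [-0.033, -0.97, -0.241, -0.266], [-0.001, 0.241, -0.97, 0.383], [0.0, 0.0, 0.0, 1.0]] [ 0.48408322 -0.33837987  0.40319361]
0.08 3409 (((487.0894775390625, -331.500244140625), (66.9737777709961, 69.39649200439453), 89.3740234375), array([ 0.52157745, -0.29788304,  0.1199588 ]))
0.16 2212 (((486.75189208984375, -331.19427490234375), (34.1352653503418, 34.99425506591797), 85.00639343261719), array([ 0.50434623, -0.31411639,  0.18822884]))
```

View pics/w1.png

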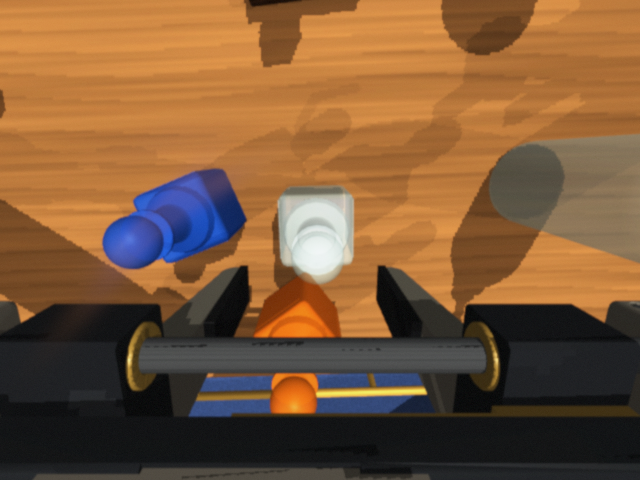

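The wrist view shows the clear decanter at (316,235) between the fingers, with blue on the left, orange behind and the siphon on the right at (540,180). Before going down I'll check siphon clearance for the wide gripper body.

```bash
python3 - <<'E'
from h import *
for n in("top0","scene0"):
    z=np.load(n+".npz"); P=cloud(z["D"],z["K"],z["T"]).reshape(-1,3)
    m=(P[:,2]>.1)&(P[:,2]<.35)&(P[:,0]>.53)&(P[:,0]<.9)&(P[:,1]<-.15)&(P[:,1]>-.5)
    for a in(.1,.2,.26): 
        q=P[m&(P[:,2]>a)&(P[:,2]<a+.07)]; print(n,a,len(q),q.min(0).round(3),q.max(0).round(3))
E
```

```text
top0 0.1 327 [ 0.681 -0.341  0.1  ] [ 0.756 -0.259  0.17 ]
top0 0.2 620 [ 0.69 -0.37  0.2 ] [ 0.761 -0.234  0.27 ]
top0 0.26 494 [ 0.706 -0.367  0.26 ] [ 0.744 -0.24   0.31 ]
scene0 0.1 530 [ 0.721 -0.352  0.1  ] [ 0.776 -0.264  0.17 ]
scene0 0.2 1173 [ 0.701 -0.372  0.2  ] [ 0.767 -0.236  0.27 ]
scene0 0.26 978 [ 0.712 -0.37   0.26 ] [ 0.752 -0.241  0.31 ]
```

```bash
python3 -m crank '[[7,0.7,0.2,1,0],[7,0,0,2.5,0],[7,0,0,2.5,0],[7,0,0,2.5,0],[7,0,0,1.3,0]]'
python3 -m crank '[[7,0,0,0,0],[7,0,0,0,0],[2.6,0,0,0,0],[2.6,0,0,0,0],[2.6,0,0,0,0]]' 30
python3 -m crank '[[2.6,0,0,0,0],[2.6,0,0,0,0],[2.6,0,0,0,0],[2.6,0,0,0,0],[2.6,0,0,0,0]]' 30
```

```text
clock: 3.9
position: [0.4853, -0.3231, 0.3047]
tool_rot: [-179.9, -0.1, 88.2]
force: [-0.5, 0.9, -0.3]
opening: 0.0697
grasp_force: 0.0
clock: 4.53
position: [0.4858, -0.3252, 0.307]
tool_rot: [180.0, 0.0, 88.1]
force: [-0.6, -0.6, -0.3]
opening: 0.0418
grasp_force: 0.0
clock: 5.15
position: [0.486, -0.3252, 0.307]
tool_rot: [180.0, 0.0, 88.1]
force: [3.1, -0.3, 1.6]
opening: 0.0353
grasp_force: 30.0
```

The grip is 6 mm off-centre in y, because the earlier reading still included overshoot. I'll reopen, centre and grip again.

```bash
python3 -m crank '[[7,0,0,0,0],[7,0,0,0,0],[7,0,0,0,0],[7,-0.6,0,0.1,0],[7,0,0,0,0]]'
python3 - <<'E'
from h import *
c,D,K,T=cam("wrist"); P=cloud(D,K,T); print(manip.get_obs()["position"])
Q=P.reshape(-1,3); m=(abs(Q[:,0]-.4845)<.055)&(abs(Q[:,1]+.332)<.055)
for a,b in[(.085,.112),(.118,.145),(.165,.19)]:
    q=Q[m&(Q[:,2]>a)&(Q[:,2]<b)]; print(a,len(q),len(q) and (cv2.minAreaRect((q[:,:2]*1000).astype(np.float32)),q.max(0)))
E
for i in 1 2; do python3 -m crank '[[2.6,0,0,0,0],[2.6,0,0,0,0],[2.6,0,0,0,0],[2.6,0,0,0,0],[2.6,0,0,0,0]]' 30; done
```

```text
clock: 5.78
position: [0.4855, -0.3316, 0.3055]
tool_rot: [-180.0, -0.0, 88.1]
force: [-0.3, -0.3, -0.4]
opening: 0.0701
grasp_force: 0.0
[ 0.48551329 -0.33143519  0.30559063]
0.085 7100 (((486.9382629394531, -331.2969055175781), (66.6645278930664, 67.75736236572266), 89.41219329833984), array([ 0.52099655, -0.2978489 ,  0.1119608 ]))
0.118 2504 (((485.5503845214844, -328.9698181152344), (24.779003143310547, 98.85320281982422), 88.10031127929688), array([ 0.53520755, -0.31661333,  0.14498423]))
0.165 7808 (((486.0354919433594, -329.5963439941406), (105.44048309326172, 31.633010864257812), 0.8089378476142883), array([ 0.53866093, -0.31373761,  0.18997738]))
clock: 6.45
position: [0.4858, -0.3311, 0.3058]
tool_rot: [179.9, 0.0, 88.1]
force: [1.8, 0.5, -0.5]
opening: 0.0355
grasp_force: 30.0
clock: 7.08
position: [0.4857, -0.3312, 0.3059]
tool_rot: [180.0, 0.0, 88.1]
force: [2.7, 0.7, 0.7]
opening: 0.0359
grasp_force: 30.0
```

```bash
python3 - <<'E'
from h import *
c,D,K,T=cam("wrist"); cv2.imwrite("pics/w2.png",cv2.resize(c[160:400,180:460,::-1],None,fx=2.5,fy=2.5)); P=cloud(D,K,T)
# height profile of decanter front (towards camera, +y side) along column x~.486
Q=P.reshape(-1,3); 
for z in np.arange(.09,.19,.006):
    q=Q[(abs(Q[:,0]-.486)<.01)&(abs(Q[:,2]-z)<.003)&(abs(Q[:,1]+.32)<.04)]
    if len(q): print(round(z,3),len(q),"ymax",q[:,1].max().round(4))
E
```

```text
0.09 290 ymax -0.2985
0.096 240 ymax -0.3025
0.102 493 ymax -0.3043
0.108 380 ymax -0.3103
0.114 195 ymax -0.3155
0.12 129 ymax -0.3171
0.126 151 ymax -0.3171
0.132 163 ymax -0.3168
0.138 65 ymax -0.317
0.15 795 ymax -0.3131
0.156 25 ymax -0.3152
0.162 22 ymax -0.3151
0.168 295 ymax -0.3141
0.174 654 ymax -0.3142
0.18 1327 ymax -0.3157
0.186 742 ymax -0.3198
```

View pics/w2.png

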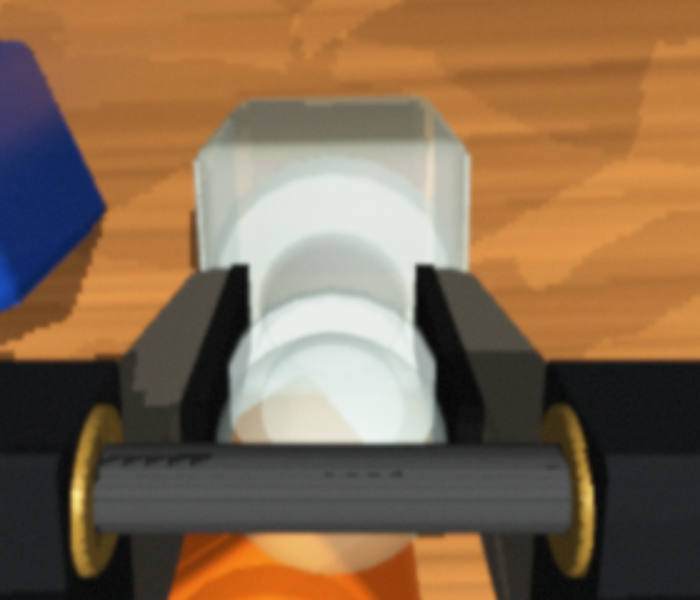

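The pads overlap the lip edge (about 36 mm instead of the 30 mm neck). I'll lower them about 3 mm and grip again on the straight neck.

```bash
python3 -m crank '[[5.5,0,0,0,0],[5.5,0,0,0,0],[5.5,0,0,0.3,0],[2.6,0,0,0,0],[2.6,0,0,0,0]]'
python3 -m crank '[[2.6,0,0,0,0],[2.6,0,0,0,0],[2.6,0,0,0,0],[2.6,0,0,0,0],[2.6,0,0,0,0]]' 30
```

```text
clock: 7.75
position: [0.4857, -0.3311, 0.3027]
tool_rot: [180.0, -0.0, 88.1]
force: [1.3, -0.3, 0.3]
opening: 0.0372
grasp_force: 6.6
clock: 8.38
position: [0.4857, -0.3311, 0.3027]
tool_rot: [180.0, -0.0, 88.1]
force: [1.5, 0.4, -1.7]
opening: 0.0355
grasp_force: 30.0
```

The first touch is at about 38 mm, so the pads always meet the lip, because they are taller than the neck. I'll raise 1 cm so the lip sits well inside the pads and hold it there, with the neck inside the fingers.

```bash
python3 -m crank '[[5.5,0,0,0,0],[5.5,0,0,0,0],[5.5,0,0,-1.2,0],[2.6,0,0,0,0],[2.6,0,0,0,0]]'
python3 -m crank '[[2.6,0,0,0,0],[2.6,0,0,0,0],[2.6,0,0,0,0],[2.6,0,0,0,0],[2.6,0,0,0,0]]' 35
python3 -m crank '[[2.6,0,0,-0.3,0],[2.6,0,0,-0.7,0],[2.6,0,0,-1,0],[2.6,0,0,-1,0],[2.6,0,0,0,0]]' 35
```

```text
clock: 9.0
position: [0.4858, -0.3312, 0.3152]
tool_rot: [179.9, 0.0, 88.1]
force: [0.5, -0.6, 3.0]
opening: 0.0368
grasp_force: 6.6
clock: 9.62
position: [0.4858, -0.3313, 0.3152]
tool_rot: [179.9, 0.0, 88.1]
force: [3.3, -0.0, 4.3]
opening: 0.0354
grasp_force: 35.0
clock: 10.25
position: [0.4859, -0.3314, 0.3462]
tool_rot: [179.9, 0.1, 88.1]
force: [0.6, -0.5, -6.2]
opening: 0.0353
grasp_force: 35.0
```

```bash
python3 -m crank '[[2.6,0,0,-2,0],[2.6,0,0,-3.2,0],[2.6,0,0,-3.8,0],[2.6,0,0,-3.8,0],[2.6,0,0,-2.2,0]]'
python3 -m crank '[[2.6,1,-0.06,0,0],[2.6,2.5,-0.18,0,0],[2.6,3.5,-0.23,0,0],[2.6,3.5,-0.23,0,0],[2.6,3.5,-0.23,0,0]]'
python3 -m crank '[[2.6,3.5,-0.23,0,0],[2.6,3.5,-0.23,0,0],[2.6,3.5,-0.23,0,0],[2.6,3.5,-0.23,0,0],[2.6,2,-0.13,0,0]]'
python3 -m crank '[[2.6,1.4,-0.1,0,0],[2.6,0,0,0,-1.7],[2.6,0,0,0,-1.7],[2.6,0,0,0,-1.8],[2.6,0,0,0,0]]'
python3 - <<'E'
from h import *
import time
c,D,K,T=cam("scene"); cv2.imwrite("pics/s1.png",c[...,::-1]); o=manip.get_obs(); print(o["position"],o["tool_rot"],o["force"],o["clock"])
for n in("top","scene"):
    c,D,K,T=cam(n); Q=cloud(D,K,T).reshape(-1,3)
    m=(abs(Q[:,0]-.4758)<.06)&(abs(Q[:,1]+.0165)<.06)
    for a,b in[(.19,.265),(.265,.29)]:
        q=Q[m&(Q[:,2]>a)&(Q[:,2]<b)]; print(n,a,len(q),len(q)>5 and (cv2.minAreaRect((q[:,:2]*1000).astype(np.float32)),q.min(0),q.max(0)))
c,D,K,T=cam("wrist"); Q=cloud(D,K,T).reshape(-1,3); m=(abs(Q[:,0]-.4758)<.05)&(abs(Q[:,1]+.0165)<.05)&(Q[:,2]>.24)&(Q[:,2]<.285); q=Q[m]
print(len(q),cv2.minAreaRect((q[:,:2]*1000).astype(np.float32)),q.max(0))
E
```

```text
clock: 10.88
position: [0.4856, -0.3311, 0.4971]
tool_rot: [179.9, 0.1, 88.1]
force: [-0.0, -0.4, -7.0]
opening: 0.0353
grasp_force: 35.0
clock: 11.5
position: [0.4804, -0.189, 0.4924]
tool_rot: [-179.8, -0.1, 88.1]
force: [-0.2, -0.3, -6.6]
opening: 0.0354
grasp_force: 35.0
clock: 12.12
position: [0.4749, -0.0284, 0.4926]
tool_rot: [-179.8, -0.1, 88.2]
force: [-0.2, -0.3, -6.0]
opening: 0.0357
grasp_force: 35.0
clock: 12.75
position: [0.4752, -0.0171, 0.4947]
tool_rot: [-180.0, 0.0, 93.3]
force: [0.3, -1.4, -6.0]
opening: 0.0352
grasp_force: 35.0
[ 0.47522196 -0.01702289  0.49470254] [1.79998997e+02 3.23242094e-03 9.32697881e+01] [ 0.09713123  0.11798066 -7.02803719] 12.8
top 0.19 63 (((440.2201232910156, -13.109132766723633), (53.629798889160156, 3.552494764328003), 89.685302734375), array([ 0.43849683, -0.03993339,  0.19198772]), array([0.44214359, 0.01369561, 0.26385283]))
top 0.265 9 (((440.7086181640625, -12.504579544067383), (1.3157531023025513, 48.18450927734375), 3.761758327484131), array([ 0.43978446, -0.03650177,  0.26509817]), array([0.44294575, 0.01157892, 0.26897725]))
scene 0.19 880 (((493.4402770996094, -32.95188522338867), (91.81317138671875, 48.31560516357422), 49.81037902832031), array([ 0.44560393, -0.05514479,  0.19005047]), array([0.51520708, 0.01727982, 0.26490643]))
scene 0.265 590 (((477.0347595214844, -19.125350952148438), (69.80104064941406, 67.41996765136719), 4.192349433898926), array([ 0.44300374, -0.05442531,  0.26505265]), array([0.51230349, 0.0157627 , 0.28978569]))
5135 ((473.9784240722656, -2.4219722747802734), (68.67644500732422, 40.79722595214844), 4.602251052856445) [0.50975985 0.01999908 0.28499608]
```

View pics/s1.png

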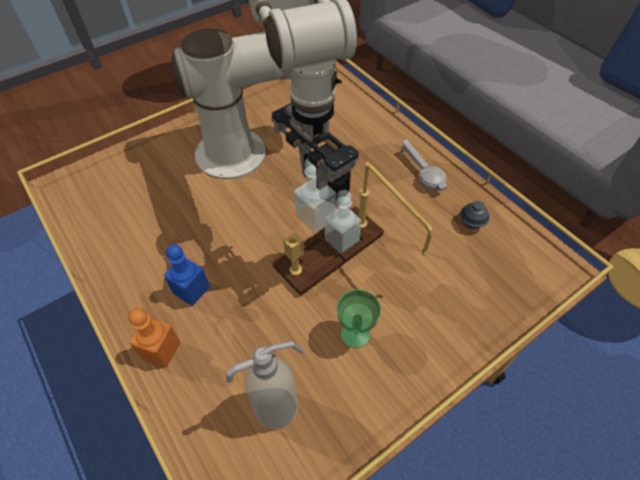

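The scene view shows the decanter held upright over the empty bay at about (318,200), centre (0.477,-0.019), yaw 4.2–4.6°, matching the bay. I'll lower it to about 1 cm above the plinth and measure again.

```bash
python3 -m crank '[[2.6,0,0,1.5,0],[2.6,0,0,3,0],[2.6,0,0,3,0],[2.6,0,0,3,0],[2.6,0,0,2,0]]'
python3 -m crank '[[2.6,0,0,1,0],[2.6,0,0,0.5,0],[2.6,0,0,0,0],[2.6,0,0,0,0],[2.6,0,0,0,0]]'
python3 - <<'E'
from h import *
o=manip.get_obs(); print(o["position"],o["force"])
for n in("top","scene","wrist"):
    c,D,K,T=cam(n); Q=cloud(D,K,T).reshape(-1,3)
    m=(abs(Q[:,0]-.4758)<.05)&(abs(Q[:,1]+.0165)<.042)
    # side faces: points between z .06 and .12
    for a,b in[(.05,.075),(.075,.1),(.1,.122)]:
        q=Q[m&(Q[:,2]>a)&(Q[:,2]<b)]
        if len(q)>20:
            l=np.c_[(q[:,0]-.4758)*.997+(q[:,1]+.0165)*.078,-(q[:,0]-.4758)*.078+(q[:,1]+.0165)*.997]*1000
            print(n,a,len(q),np.percentile(l,[1,99],0).round(1).tolist())
E
```

```text
clock: 13.58
position: [0.4744, -0.0163, 0.3669]
tool_rot: [-179.8, -0.1, 93.3]
force: [-0.2, 0.7, -6.4]
opening: 0.0356
grasp_force: 35.0
clock: 14.2
position: [0.4754, -0.0166, 0.3554]
tool_rot: [179.9, 0.0, 93.3]
force: [0.3, 0.4, -6.8]
opening: 0.0356
grasp_force: 35.0
[ 0.47539631 -0.0166449   0.35540843] [ 0.25012     0.40878098 -6.80955798]
scene 0.05 172 [[-8.3, -36.1], [36.8, 30.5]]
scene 0.075 178 [[-7.0, -36.1], [37.2, 30.0]]
scene 0.1 178 [[-24.7, -36.9], [36.7, 29.5]]
wrist 0.05 318 [[-31.1, 33.5], [31.1, 35.6]]
wrist 0.075 426 [[-31.2, 33.2], [31.1, 35.2]]
wrist 0.1 492 [[-31.6, 32.8], [31.1, 34.8]]
```

It is centred within 2 mm and upright. I'll set it down slowly.

```bash
python3 -m crank '[[2.6,0,0,0.5,0],[2.6,0,0,0.5,0],[2.6,0,0,0.4,0],[2.6,0,0,0.3,0],[2.6,0,0,0,0]]'
python3 -m crank '[[2.6,0,0,0.1,0],[2.6,0,0,0.1,0],[2.6,0,0,0.1,0],[2.6,0,0,0.05,0],[2.6,0,0,0,0]]'
```

```text
clock: 14.98
position: [0.4751, -0.0166, 0.3373]
tool_rot: [-180.0, -0.0, 93.3]
force: [0.5, -0.4, -5.7]
opening: 0.0354
grasp_force: 35.0
clock: 15.6
position: [0.4752, -0.0166, 0.3342]
tool_rot: [-180.0, -0.0, 93.3]
force: [-0.1, 0.3, -6.3]
opening: 0.0356
grasp_force: 35.0
```

```bash
python3 -m crank '[[2.6,0,0,0.05,0],[2.6,0,0,0.05,0],[2.6,0,0,0.05,0],[2.6,0,0,0,0],[2.6,0,0,0,0]]'
```

```text
clock: 16.23
position: [0.4755, -0.0166, 0.3336]
tool_rot: [179.9, 0.0, 93.3]
force: [-0.7, 1.3, 2.6]
opening: 0.035
grasp_force: 35.0
```

It is seated: the load has moved off the wrist. I'll release, rise, go above the bail end at (0.658,0.126) and turn the fingers to straddle the bar.

```bash
python3 -m crank '[[5.5,0,0,0,0],[5.5,0,0,0,0],[5.5,0,0,0,0],[5.5,0,0,-0.5,0],[5.5,0,0,-2,0]]'
python3 -m crank '[[5.5,0,0,-3.5,0],[5.5,0,0,-4,0],[5.5,0,0,-4,0],[5.5,0,0,-3,0],[5.5,0,0,0,0]]'
python3 -m crank '[[5.5,2.63,3.81,0,0],[5.5,2.63,3.81,0,0],[5.5,2.63,3.81,0,0],[5.5,2.63,3.81,0,0],[5.5,2.63,3.81,0,0]]'
python3 -m crank '[[5.5,0,0,0,-10.4],[5.5,0,0,0,-10.4],[5.5,0,0,0,-10.4],[5.5,0,0,0,-10.4],[5.5,0,0,0,-10.4]]'
python3 -m crank '[[5.5,0,0,0,-10.4],[5.5,0,0,0,-10.4],[5.5,0,0,0,-10.4],[5.5,0,0,0,0],[5.5,0,0,0,0]]'
python3 - <<'E'
from h import *
o=manip.get_obs(); print(o["position"],o["tool_rot"],o["force"])
c,D,K,T=cam("wrist"); cv2.imwrite("pics/w3.png",c[...,::-1]); Q=cloud(D,K,T).reshape(-1,3)
q=Q[(Q[:,2]>.245)&(Q[:,2]<.262)&(Q[:,0]>.48)&(Q[:,0]<.72)&(abs(Q[:,1]-.13)<.03)]
print(len(q),cv2.minAreaRect((q[:,:2]*1000).astype(np.float32)),q.max(0))
c,D,K,T=cam("top"); np.savez("top1.npz",c=c,D=D,K=K,T=T); Q=cloud(D,K,T).reshape(-1,3)
m=(abs(Q[:,0]-.4758)<.05)&(abs(Q[:,1]+.0165)<.045)
for a,b in((.09,.14),(.17,.215)):
    q=Q[m&(Q[:,2]>a)&(Q[:,2]<b)]; print(len(q),cv2.minAreaRect((q[:,:2]*1000).astype(np.float32)),q.max(0))
E
```

```text
clock: 16.85
position: [0.4747, -0.0165, 0.3571]
tool_rot: [-179.9, -0.0, 93.3]
force: [0.4, -0.6, 0.9]
opening: 0.055
grasp_force: 0.0
clock: 17.48
position: [0.4754, -0.0167, 0.5055]
tool_rot: [179.7, 0.1, 93.3]
force: [-0.7, -0.8, -0.7]
opening: 0.055
grasp_force: 0.0
clock: 18.1
position: [0.6588, 0.1267, 0.5004]
tool_rot: [-179.8, 0.0, 93.3]
force: [0.3, -0.6, 0.9]
opening: 0.0552
grasp_force: 0.0
clock: 18.73
position: [0.6577, 0.1257, 0.5003]
tool_rot: [-179.9, -0.2, 145.7]
force: [0.2, -0.1, 0.3]
opening: 0.055
grasp_force: 0.0
clock: 19.35
position: [0.6577, 0.1257, 0.5016]
tool_rot: [-180.0, -0.1, 176.3]
force: [0.1, -0.0, -0.8]
opening: 0.0551
grasp_force: 0.0
[0.65772516 0.12569762 0.50156586] [-1.79993755e+02 -9.34078786e-02  1.76340355e+02] [ 0.09863288 -0.03676471 -0.7990934 ]
4336 ((593.4132690429688, 131.085693359375), (9.877201080322266, 188.751953125), 86.75422668457031) [0.68763168 0.14129525 0.25734131]
474 ((474.0730895996094, -15.932048797607422), (69.32564544677734, 67.70857238769531), 4.702824592590332) [0.50818103 0.01854407 0.13417155]
176 ((473.8646545410156, -16.006061553955078), (33.56749725341797, 33.773231506347656), 46.804264068603516) [4.91223547e-01 3.79708907e-04 2.10247390e-01]
```

View pics/w3.png

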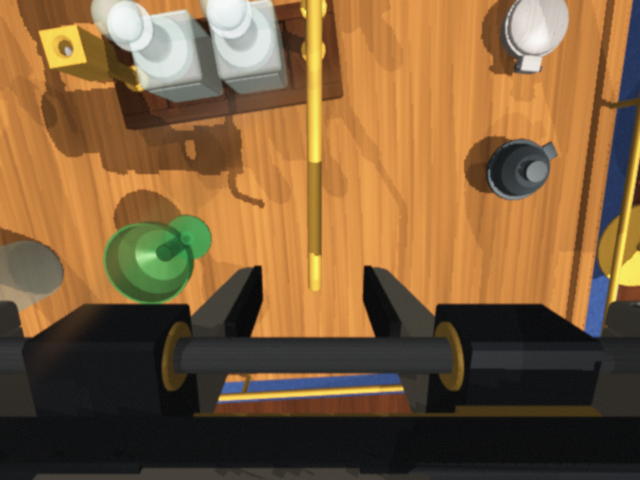

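The view shows the bail bar centred between the fingers at (314,200–290), with the fingers at its end. The stand holds both decanters, and top depth puts the placed one at (0.474,-0.016), yaw 4.7°. I'll lower, grip and swing along the arc about the pivot.

```bash
python3 -m crank '[[5.5,0,0,2,0],[5.5,0,0,3,0],[5.5,0,0,2.3,0],[5.5,0,0,1,0],[5.5,0,0,0,0]]'
python3 -m crank '[[0.6,0,0,0,0],[0.6,0,0,0,0],[0.6,0,0,0,0],[0.6,0,0,0,0],[0.6,0,0,0,0]]' 20
python3 -m crank '[[0.6,0,0,0,0],[0.6,0,0,0,0],[0.6,0,0,0,0],[0.6,0,0,0,0],[0.6,0.078,-1.747,0,5.14]]' 20
```

```text
clock: 20.08
position: [0.6577, 0.1257, 0.4193]
tool_rot: [-180.0, -0.1, 176.5]
force: [0.3, -0.4, 0.2]
opening: 0.055
grasp_force: 0.0
clock: 20.7
position: [0.6578, 0.1257, 0.4198]
tool_rot: [180.0, 0.0, 176.5]
force: [-0.4, 1.0, 0.3]
opening: 0.0092
grasp_force: 20.0
clock: 21.32
position: [0.6559, 0.109, 0.4197]
tool_rot: [180.0, 0.0, 171.3]
force: [-1.8, 0.3, 0.0]
opening: 0.0093
grasp_force: 20.0
```

```bash
for i in 1 2; do python3 -m crank '[[0.6,0.078,-1.747,0,5.14],[0.6,0.078,-1.747,0,5.14],[0.6,0.078,-1.747,0,5.14],[0.6,0.078,-1.747,0,5.14],[0.6,0.078,-1.747,0,5.14]]'; done
python3 -m crank '[[0.6,0.078,-1.747,0,5.14],[0.6,0.078,-1.747,0,5.14],[0.6,0.078,-1.747,0,5.14],[0.6,0,0,0,0],[0.6,0,0,0,0]]'
python3 - <<'E'
from h import *
o=manip.get_obs(); p=o["position"]; print(p,o["tool_rot"],o["force"]); d=p[:2]-[.4637,.138]; print(np.hypot(*d),np.degrees(np.arctan2(d[1],d[0])))
E
```

```text
clock: 21.95
position: [0.6236, 0.0274, 0.4196]
tool_rot: [180.0, -0.1, 145.5]
force: [-3.2, 2.6, 0.8]
opening: 0.0091
grasp_force: 20.0
clock: 22.58
position: [0.5598, -0.0309, 0.4196]
tool_rot: [-180.0, -0.2, 119.8]
force: [-2.4, 3.9, 1.4]
opening: 0.0093
grasp_force: 20.0
clock: 23.2
position: [0.5117, -0.0502, 0.4196]
tool_rot: [-180.0, -0.2, 104.6]
force: [-1.3, 5.8, 1.6]
opening: 0.009
grasp_force: 20.0
[ 0.51166234 -0.05022801  0.4195881 ] [-179.98583641   -0.20644629  104.56858174] [-1.34704359  5.78939652  1.60818783]
0.19424254962386606 -75.70468112906605
```

```bash
python3 -m crank '[[0.6,0.071,-1.66,0,4.9],[0.6,0.071,-1.66,0,4.9],[0.6,0,0,0,0],[0.6,0,0,0,0],[0.6,0,0,0,0]]'
python3 - <<'E'
from h import *
o=manip.get_obs(); p=o["position"]; print(p,o["tool_rot"],o["force"]); d=p[:2]-[.4637,.138]; print(np.hypot(*d),np.degrees(np.arctan2(d[1],d[0])))
pv=np.array([.4637,.138])
out=[]
for n in("top","scene","wrist"):
    c,D,K,T=cam(n); out.append(c); Q=cloud(D,K,T).reshape(-1,3)
    # crossbar
    q=Q[(Q[:,2]>.243)&(Q[:,2]<.262)&(Q[:,1]>-.02)&(Q[:,1]<.125)&(abs(Q[:,0]-.47)<.03)]
    if len(q)>20:
        f=cv2.fitLine((q[:,:2]*1000).astype(np.float32),cv2.DIST_HUBER,0,.01,.01).ravel(); print(n,"bar",len(q),f[2:],np.degrees(np.arctan2(f[1],f[0])), "x at y=-85:",f[2]+(-85-f[3])*f[0]/f[1])
    q=Q[(Q[:,2]>.168)&(Q[:,2]<.235)&(abs(Q[:,1]+.086)<.03)&(abs(Q[:,0]-.481)<.03)]
    if len(q)>5: print(n,"leg",len(q),q.min(0).round(4),q.max(0).round(4),np.median(q,0).round(4))
    q=Q[(Q[:,2]>.15)&(Q[:,2]<.162)&(abs(Q[:,1]+.086)<.025)&(abs(Q[:,0]-.481)<.025)]
    if len(q)>5: print(n,"case",len(q),cv2.minAreaRect((q[:,:2]*1000).astype(np.float32)))
cv2.imwrite("pics/a.png",np.hstack([cv2.resize(out[1][190:290,250:400,::-1],(450,300)),cv2.resize(out[2][120:320,170:440,::-1],(350,300))]))
E
```

```text
clock: 23.82
position: [0.4792, -0.0556, 0.4196]
tool_rot: [-180.0, -0.2, 94.8]
force: [-1.1, 6.8, 0.9]
opening: 0.0093
grasp_force: 20.0
[ 0.47917856 -0.0556      0.41958553] [-179.98412636   -0.23290802   94.78615301] [-1.09640193  6.82711578  0.85281153]
0.1942177777769455 -85.42885385477408
top bar 209 [469.2679    57.123405] -85.746086 x at y=-85: 479.83926
scene bar 152 [471.53067  81.44316] -85.395195 x at y=-85: 484.9364
scene leg 95 [ 0.473  -0.0913  0.1686] [ 0.4973 -0.057   0.2344] [ 0.4854 -0.0876  0.2062]
scene case 147 ((483.5472717285156, -86.08528137207031), (31.372379302978516, 36.65254211425781), 3.037214517593384)
wrist bar 5379 [472.92773   28.729094] -85.58339 x at y=-85: 481.71185
wrist case 70 ((481.15447998046875, -68.102294921875), (28.897382736206055, 2.744673013687134), 4.1648430824279785)
```

View pics/a.png

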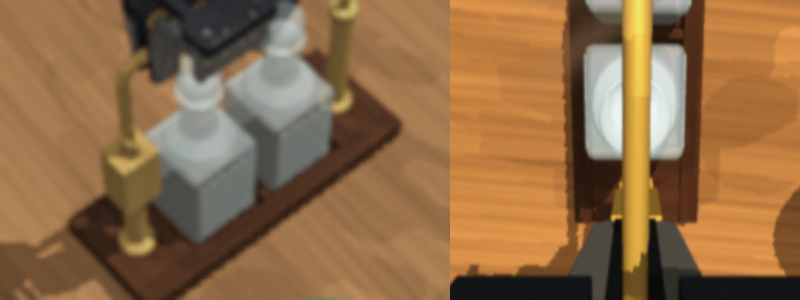

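The left crop (scene) shows the leg right above the lock case at about (130,140). The right crop (wrist) shows the bar running over the stopper to the lock. The three views put the bar within about 1 mm of the hole, so I'll press down.

```bash
python3 -m crank '[[0.6,0,0,0,0],[0.6,0,0,0.4,0],[0.6,0,0,0.4,0],[0.6,0,0,0.4,0],[0.6,0,0,0,0]]' 50
python3 -m crank '[[0.6,0,0,0.4,0],[0.6,0,0,0.4,0],[0.6,0,0,0.4,0],[0.6,0,0,0.3,0],[0.6,0,0,0,0]]'
```

```text
clock: 24.6
position: [0.4793, -0.0556, 0.4076]
tool_rot: [-180.0, -0.2, 94.8]
force: [-0.3, 6.1, 2.4]
opening: 0.0085
grasp_force: 50.0
clock: 25.22
position: [0.4795, -0.0555, 0.393]
tool_rot: [179.9, -0.2, 94.8]
force: [-0.0, 6.9, 2.0]
opening: 0.0083
grasp_force: 50.0
```

```bash
python3 -m crank '[[0.6,0,0,0.2,0],[0.6,0,0,0.15,0],[0.6,0,0,0.15,0],[0.6,0,0,0.1,0],[0.6,0,0,0,0]]'
python3 -m crank '[[0.6,0,0,0.1,0],[0.6,0,0,0.1,0],[0.6,0,0,0,0],[0.6,0,0,0,0],[0.6,0,0,0,0]]'
```

```text
clock: 25.85
position: [0.4795, -0.0555, 0.3873]
tool_rot: [179.9, -0.2, 94.8]
force: [0.3, 7.8, 4.2]
opening: 0.0084
grasp_force: 50.0
clock: 26.48
position: [0.4798, -0.0555, 0.3866]
tool_rot: [179.8, -0.2, 94.8]
force: [-1.0, 9.7, 9.1]
opening: 0.0084
grasp_force: 50.0
```

```bash
python3 -m crank '[[0.6,0,0,0.1,0],[0.6,0,0,0.1,0],[0.6,0,0,0.1,0],[0.6,0,0,0,0],[0.6,0,0,0,0]]'
```

```text
clock: 27.1
position: [0.4803, -0.0554, 0.3855]
tool_rot: [179.7, -0.2, 94.8]
force: [-2.6, 10.0, 18.0]
opening: 0.0083
grasp_force: 50.0
```

```bash
python3 -m crank '[[0.6,0,0,0.1,0],[0.6,0,0,0.1,0],[0.6,0,0,0,0],[0.6,0,0,0,0],[0.6,0,0,0,0]]'
```

```text
clock: 27.72
position: [0.4803, -0.0554, 0.3849]
tool_rot: [179.7, -0.2, 94.8]
force: [-6.2, 11.7, 25.3]
opening: 0.0084
grasp_force: 50.0
```

Pressed with 25 N and 34.7 mm of travel, so it looks bottomed. I'll let go and see whether the bail stays down.

```bash
python3 -m crank '[[0.6,0,0,-0.4,0],[3,0,0,0,0],[3,0,0,0,0],[3,0,0,0,0],[3,0,0,0,0]]'
python3 - <<'E'
from h import *
for n in("top","scene","wrist"):
    c,D,K,T=cam(n); Q=cloud(D,K,T).reshape(-1,3)
    q=Q[(Q[:,2]>.208)&(Q[:,2]<.27)&(Q[:,1]>.0)&(Q[:,1]<.045)&(abs(Q[:,0]-.472)<.012)]
    if len(q)>5: print(n,len(q),np.percentile(q[:,2],[10,50,90,99]).round(4))
E
```

```text
clock: 28.35
position: [0.4793, -0.0569, 0.3833]
tool_rot: [-180.0, -0.0, 94.7]
force: [-0.4, -0.4, -0.1]
opening: 0.0299
grasp_force: 0.0
top 26 [0.224  0.2267 0.229  0.2299]
scene 35 [0.2225 0.2261 0.2278 0.2288]
wrist 3001 [0.2236 0.2256 0.2268 0.2276]
```

The bar's top is at about 0.226, so its axis is at about 0.221 and the lift about 2 mm: it is caught. I'll retreat straight up, then do a final check.

```bash
python3 -m crank '[[3.5,0,0,-1,0],[3.5,0,0,-2,0],[3.5,0,0,-3,0],[3.5,0,0,-4,0],[3.5,0,0,-4,0]]'
python3 -m crank '[[3.5,3,-4,0,0],[3.5,3,-4,0,0],[3.5,3,-4,0,0],[3.5,0,0,0,0],[3.5,0,0,0,0]]'
python3 - <<'E'
from h import *
o=manip.get_obs(); print(o["position"],o["clock"])
for n in("top","scene"):
    c,D,K,T=cam(n); cv2.imwrite(f"pics/{n}9.png",c[...,::-1]); Q=cloud(D,K,T).reshape(-1,3)
    q=Q[(Q[:,2]>.21)&(Q[:,2]<.27)&(Q[:,1]>-.08)&(Q[:,1]<.13)&(abs(Q[:,0]-.472)<.02)]
    if len(q)>5: print(n,len(q),np.percentile(q[:,2],[10,50,90,99]).round(4))
E
```

```text
clock: 29.12
position: [0.4792, -0.0567, 0.5257]
tool_rot: [180.0, 0.0, 94.8]
force: [0.3, -0.2, -0.2]
opening: 0.0348
grasp_force: 0.0
clock: 29.75
position: [0.3526, 0.0228, 0.5243]
tool_rot: [179.9, 0.0, 94.8]
force: [-0.1, 0.5, -0.1]
opening: 0.0349
grasp_force: 0.0
[0.35258221 0.02279354 0.52431078] 29.75
top 190 [0.2232 0.2264 0.2289 0.2308]
scene 377 [0.2214 0.2251 0.2279 0.2297]
```

View pics/scene9.png

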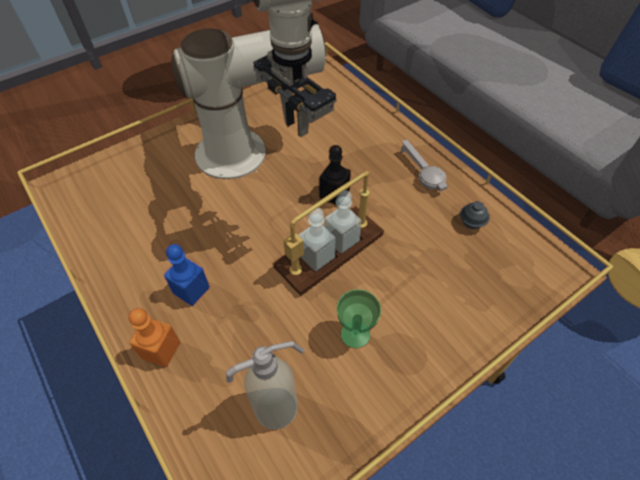

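The view shows both clear decanters upright in the stand at (318,240) and (343,222). The bail is down across them and locked at (295,240), and nothing else has moved. I'll hand in.

```bash
python3 -c "
from station import manip
print(manip.hand_in())"
```

```text
the job is handed in; nothing more can be done
None
```

I handed the job in with the clear decanter upright in the empty bay and the bail swung over both stoppers, staying down by itself about 2 mm above fully home; the other items looked unmoved in the final camera view.

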